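Sweep the loose stoppers into the parts bay

TASK

Sweep the three loose rubber stoppers (one black, two orange) over the worktop with the outside of the fingers, through the open side of the three-sided fence, until all three lie wholly inside it. Only push them: do not pick up or lift them, and leave the brass weight standing among them, the tape, timer, small beaker and crucible where they are.

Things in the scene. Friction and masses are not known exactly. Their poses are not given: they have to be found in the camera images.
- bay: three-sided grey fence fixed to the worktop, blue floor (paint-thin, no step). Inside 130 mm deep, 200 mm wide; walls 6 mm thick, 25 mm high; the open side (mouth) faces roughly to the robot's right (-y), turned by up to 0.3 rad. Origin: middle of the floor. x axis points from mouth to back: mouth line at x = -65 mm, back wall's inner face at x = +65 mm, side walls' inner faces at y = +-100 mm
- stopper_black_center (a point): black rubber stopper, a cone standing on its wide end, 24 mm across its wide end, 25 mm high, 12 g, loose on the worktop to the right of the bay. This point: the middle of the stopper, 12.5 mm above the worktop
- stopper_black: the same stopper as a body; its origin is the middle of its narrow end, 25 mm above the worktop, and its z axis points down as it stands
- stopper_orange_a_center (a point): orange rubber stopper, a cone standing on its wide end, 29 mm across its wide end, 25 mm high, 12 g, loose on the worktop to the right of the bay. This point: the middle of the stopper, 12.5 mm above the worktop
- stopper_orange_a: the same stopper as a body; its origin is the middle of its narrow end, 25 mm above the worktop, and its z axis points down as it stands
- stopper_orange_b_center (a point): orange (the same as the other orange one) rubber stopper, a cone standing on its wide end, 29 mm across its wide end, 25 mm high, 12 g, loose on the worktop to the right of the bay. This point: the middle of the stopper, 12.5 mm above the worktop
- stopper_orange_b: the same stopper as a body; its origin is the middle of its narrow end, 25 mm above the worktop, and its z axis points down as it stands
- brass_weight: brass calibration weight with a knob, 21 mm across, 24 mm high, loose; it stands in one row with the stoppers, about 70 mm (at least 45 mm) centre to centre from its neighbours, in any place of the row, so it may be beside or in the way of a straight sweep. Origin: centre of its underside. To be left alone
- tape: roll of masking tape lying flat, 69 mm across, 19 mm high, loose, at the far right. Origin: centre of its underside. To be left alone
- timer: pale digital lab timer, 62 x 66 x 18 mm, loose, to the left of the bay, beyond its back wall. Origin: centre of its underside. To be left alone
- small_beaker: small glass beaker, 46 x 52 mm, 56 mm high, loose, behind the work. Origin: centre of its underside. To be left alone
- crucible: white porcelain crucible, 44 mm across, 36 mm high, loose, on the far side of the bay. Origin: centre of its underside. To be left alone

How it is judged:
At the end, for the whole second after the job is handed in: All three stoppers are at rest on the floor of the bay: the middle of each is at least 13 mm inside the mouth line (x of the bay over -52 mm) and between the walls. Standing or lying does not matter (x of stopper_black_center in the frame of bay between -0.052 and 0.065 m and y of stopper_black_center in the frame of bay between -0.1 and 0.1 m and height (world z) of each of stopper_black_center, stopper_orange_a_center, stopper_orange_b_center below 0.025 m and linear speed of each of stopper_black, stopper_orange_a, stopper_orange_b below 0.02 m/s and x of stopper_orange_a_center in the frame of bay between -0.052 and 0.065 m and y of stopper_orange_a_center in the frame of bay between -0.1 and 0.1 m and x of stopper_orange_b_center in the frame of bay between -0.052 and 0.065 m and y of stopper_orange_b_center in the frame of bay between -0.1 and 0.1 m); the robot touches nothing.
It fails at once if a stopper is lifted off the worktop (its middle over 30 mm high) (height (world z) of any of stopper_black_center, stopper_orange_a_center, stopper_orange_b_center above 0.03 m).
It fails at once if the brass weight is moved by more than 12 mm (distance of brass_weight from where it was at the start of the episode above 0.012 m).
It fails at once if the tape, timer, small beaker or crucible is moved by more than 12 mm (distance of any of tape, timer, small_beaker, crucible from where it was at the start of the episode above 0.012 m).
It also fails if it takes over 72 s, if anything falls off the work surface, if the arm or the gripper's body presses on something with over 40 N, if the wrist force passes 120 N, or if a joint passes its speed limit or range.

ROBOT

A 7-joint arm with a two-finger parallel gripper is mounted at the origin on a cart in front of the work surface, level with it; the furniture and walls round the work are solid. World frame = base frame: x ahead of the robot, y to its left, z up, the work surface at z = 0. Lengths are in m, angles in rad, forces in N, time in s.
With the tool pointing down it reaches from about 0.35 to 0.9 m from the base axis. Payload 8.1 kg.
Tool frame: the origin (TCP) lies between the finger pads; the fingertips stand 11 mm ahead of it and the grasp point (between the pads) lies 8 mm behind it; z points along the fingers, y is the line along which they close (so a half turn about z gives the same grasp; the last joint's range is limited). The gripper opens to 92 mm and grips with 3 to 60 N. Pads are 19 mm wide; open, the fingers measure 130 mm over their backs; the gripper's body (75 mm by 190 mm) begins 47 mm behind the grasp point.
Start: joints at [-1.324, 0.434, 0.025, 1.573, -0.012, 1.134, -0.075], TCP at [0.214, 0.587, 0.238] pointing down, gripper open.
Joint ranges: [-2.62, 2.62], [-0.44, 2.09], [-1.27, 1.32], [0.08, 2.57], [-1.32, 4.46], [0.12, 2], [-2.74, 2.74]. Speed limits (rad/s): [2.22, 2.22, 3.01, 3.01, 3.14, 3.14, 3.14].

INTERFACE

Orientations are given as a rotation vector (axis times angle).
In Python, from cell import observe, get_image, camera_params, sign_off gives the robot as it stands.
- The arm moves only by the shell command python3 -m pendant 'ROWS' [FORCE]. ROWS is JSON, one flat list of numbers, 7 for each row, row after row: the shift along the tool's x, y, z in m, then the turn, a rotation vector about the tool's x, y, z in rad, then the finger opening in m, from 0 to 0.0918. In form: [dx, dy, dz, rx, ry, rz, jaw, dx, dy, dz, rx, ry, rz, jaw, ...]. A call has 1 to 10 rows; each row shifts and turns the commanded pose from where the row before left it, along the tool's axes as they then stand; what a row does not reach is not made up. A row lasts 1/8 s, in which the tool goes at most 62.5 mm and 10.7 degrees, less where a joint would pass 70% of its speed; a pose out of reach is approached as far as the arm can. A call is refused whole if a number of a shift passes 0.0625 or a number of a turn 0.188, either way. A call with a gripper value outside its range is refused whole. The fingers move at their own pace and stop on an object; FORCE is the grip in N (left out, the last holds). Time passes only in rows, so rows that do not move let the fingers close. It gives the time, the measured TCP pose, the force, the opening and the grip force at its end, in the units of the state.
- observe(): the state, without advancing time (a new reading comes with each control period).
- get_image(name): name is "scene" or "side" or "wrist"; returns the picture (480x640x3 uint8, red, green, blue); there is no depth.
- camera_params(name): a dict with "intrinsics" (3x3 intrinsics, pixels), "eye" and "rotation" of the camera in the world; the wrist camera has in their place "T_tool_cam" (4x4, takes a point from camera to tool coordinates, whose origin is the TCP and whose axes are the flange's). Camera axes: x right, y down, z forward; pixel columns grow to the right and rows downward; lengths in m; the calibration is good to about 2 mm. The wrist camera is an equidistant fisheye: a pixel r from the principal point sees the ray r / f radians off the axis. A picture is of the moment at which its call begins: read the wrist's pose just before it. camera_params takes no time and is no camera call.
- sign_off(): hands the job in; it is judged then, once.
The state is a dict: "clock": time; "joints": joint angles; "dq": joint speeds; "joint_efforts": joint torques, N m; "position": TCP position; "ee_rot": TCP orientation; "force": force on the tool from outside, world axes, zero at the start; "ft_torque": the same for the moment, N m; "width": opening from 0.0 (shut) to 1.0 (fully open); "gripper_force": force on a finger pad.
Only numpy, scipy, OpenCV 4.12 (cv2) and the standard library are available. Lean on these libraries where they do the work, as an engineer would, in place of code of your own. Each camera call takes 0.05 s, during which the arm holds its last target. There are 200 camera calls.

## Working session

There is one attempt and no reset: what is moved stays moved. The work goes in short steps, Python scripts to look and compute and a shell command to move; the robot and the scene stay as the last step left them, time stands still between calls to the robot, and variables do not carry over. Pictures are saved under pics/ and viewed, at most 10 in all, crops included, and the job is handed in when it is done.

```bash
mkdir -p pics; python3 - <<'E'
from cell import *
import cv2,numpy as np
s=observe();print({k:np.round(v,3) for k,v in s.items()})
for n in("scene","side"):
    c=camera_params(n);print(n,c)
    cv2.imwrite(f"pics/{n}0.png",get_image(n)[:,:,::-1])
print(camera_params("wrist"))
E
```

```text
{'clock': np.float64(0.0), 'joints': array([-1.324,  0.435,  0.025,  1.574, -0.012,  1.134, -0.075]), 'dq': array([ 0.001, -0.   , -0.001, -0.001, -0.   , -0.001, -0.001]), 'joint_efforts': array([-0.0000e+00, -6.6785e+01,  9.8500e-01, -3.1446e+01, -6.0000e-02,
        4.3000e-02,  0.0000e+00]), 'position': array([0.214, 0.587, 0.237]), 'ee_rot': array([-5.470e-01, -3.094e+00,  2.000e-03]), 'force': array([-0.453,  0.548,  0.869]), 'ft_torque': array([ 0.025, -0.001,  0.017]), 'gripper_force': np.float64(0.0), 'width': np.float64(1.004)}
scene {'intrinsics': array([[449.76712558,   0.        , 315.85074083],
       [  0.        , 449.76712558, 237.90670661],
       [  0.        ,   0.        ,   1.        ]]), 'eye': array([-0.00534856, -0.51998777,  0.78437757]), 'rotation': array([-2.14827853,  0.88234584, -0.41343688])}
side {'intrinsics': array([[471.57152401,   0.        , 316.87842   ],
       [  0.        , 471.57152401, 238.76077573],
       [  0.        ,   0.        ,   1.        ]]), 'eye': array([ 0.63950379, -0.80560643,  0.39892927]), 'rotation': array([-1.94595216, -0.02483703,  0.03535839])}
{'intrinsics': array([[371.64829954,   0.        , 317.11560322],
       [  0.        , 371.64829954, 240.07723259],
       [  0.        ,   0.        ,   1.        ]]), 'T_tool_cam': array([[-5.48033191e-04, -9.57348749e-01, -2.88934374e-01,
         7.89615920e-02],
       [ 9.99999818e-01, -5.97590632e-04,  8.33045681e-05,
        -1.73981681e-04],
       [-2.52415999e-04, -2.88934275e-01,  9.57348902e-01,
        -1.47829179e-01],
       [ 0.00000000e+00,  0.00000000e+00,  0.00000000e+00,
         1.00000000e+00]])}
```

View pics/scene0.png

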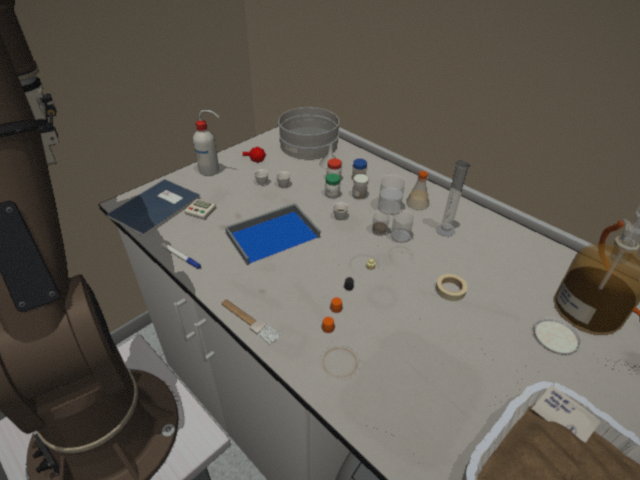

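View pics/side0.png

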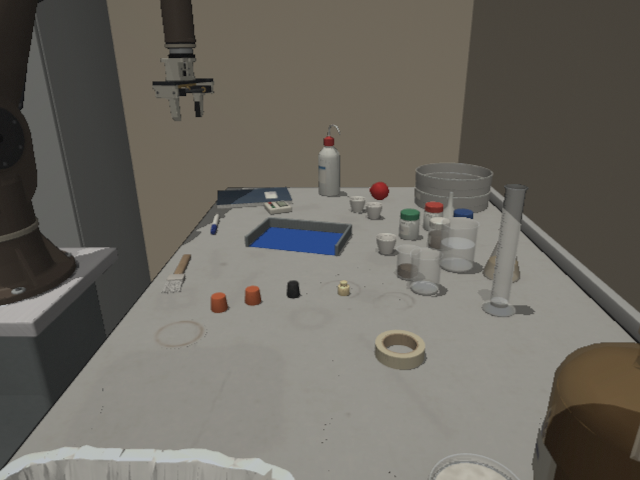

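The scene view shows, in one row, oranges (328,325) and (336,304), black (349,284) and brass (371,264). The bay floor is near (275,235), the crucible at (341,211) and the tape at (451,287). The side view agrees.

```bash
cat > h.py <<'E'
from cell import *
import cv2,numpy as np
from scipy.spatial.transform import Rotation as R
def ray(n,px,z):
    c=camera_params(n);K=c["intrinsics"];M=R.from_rotvec(c["rotation"]).as_matrix()
    p=np.c_[np.atleast_2d(px).astype(float),np.ones(len(np.atleast_2d(px)))]
    d=(M@np.linalg.inv(K)@p.T).T
    return (c["eye"]+d*((z-c["eye"][2])/d[:,2])[:,None])[:,:2]
def blobs(m,amin=25):
    n,l,s,c=cv2.connectedComponentsWithStats(m.astype(np.uint8))
    return [(c[i],s[i],l==i) for i in range(1,n) if s[i,4]>=amin]
def stoppers(n):
    im=get_image(n);h=cv2.cvtColor(im,cv2.COLOR_RGB2HSV).astype(int);H,S,V=h[...,0],h[...,1],h[...,2]
    o=(H<14)&(S>170)&(V>110)
    out=[]
    for nm,m in(("orange",o),("black",V<45)):
        for c,s,_ in blobs(m):
            w=ray(n,c,.0125)[0]
            if .3<w[0]<.85 and -.4<w[1]<.45 and s[4]<600: out.append((nm,np.round(c),s[4],np.round(w,3)))
    return im,h,out
E
python3 - <<'E'
from h import *
for n in("scene","side"):
    im,h,o=stoppers(n)
    print(n,*o,sep="\n ")
    H,S,V=h[...,0],h[...,1],h[...,2]
    b=max(blobs((H>100)&(H<125)&(S>180)&(V>90)),key=lambda t:t[1][4])
    ct=cv2.findContours(b[2].astype(np.uint8),0,2)[0][0]
    q=cv2.approxPolyDP(cv2.convexHull(ct),5,True)[:,0]
    print("blue",q.tolist(),np.round(ray(n,q,0),3).tolist())
P=lambda n,px,z:print(n,np.round(ray(n,px,z),3).tolist())
P("scene",[[371,264]],.012);P("side",[[344,288]],.012)
P("scene",[[451,287],[341,211],[239,312],[270,335],[380,230]],.0)
P("side",[[400,350],[387,245],[175,285],[409,263]],.0)
E
python3 -c "
import cv2
a=cv2.imread('pics/scene0.png')[190:350,210:410];b=cv2.imread('pics/side0.png')[200:340,200:400]
cv2.imwrite('pics/c0.png',cv2.vconcat([cv2.resize(a,(700,320)) if 0 else cv2.resize(a,(375,300)),cv2.resize(b,(375,262))]))"
```

```text
scene
 ('orange', array([336., 303.]), np.int32(91), array([ 0.501, -0.086]))
 ('orange', array([328., 323.]), np.int32(106), array([ 0.448, -0.112]))
 ('black', array([349., 285.]), np.int32(65), array([ 0.563, -0.068]))
blue [[315, 236], [249, 261], [233, 233], [294, 212]] [[0.64, 0.12], [0.454, 0.168], [0.491, 0.283], [0.67, 0.236]]
side
 ('black', array([293., 290.]), np.int32(163), array([ 0.567, -0.07 ]))Traceback (most recent call last):
  File "<stdin>", line 6, in <module>
ValueError: max() iterable argument is empty
```

View pics/c0.png

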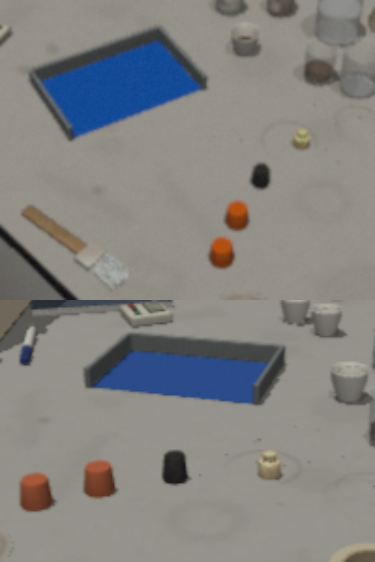

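The crop confirms this: all the stoppers stand upright, the mouth faces them, and a brush lies near the robot, clear of the path.

```bash
sed -i 's/(S>170)&(V>110)/(S>140)\&(V>90)/' h.py; python3 - <<'E'
from h import *
for n in("scene","side"):
    im,h,o=stoppers(n)
    print(n,*o,sep="\n ")
    H,S,V=h[...,0],h[...,1],h[...,2]
    b=max(blobs((H>100)&(H<130)&(S>140)&(V>70)),key=lambda t:t[1][4])
    ct=cv2.findContours(b[2].astype(np.uint8),0,2)[0][0]
    q=cv2.approxPolyDP(cv2.convexHull(ct),4,True)[:,0]
    print("blue",q.tolist(),np.round(ray(n,q,0),3).tolist())
P=lambda n,px,z:print(n,np.round(ray(n,px,z),3).tolist())
P("scene",[[371,264]],.012);P("side",[[344,288]],.012)
P("scene",[[451,287],[341,215],[239,312],[270,335],[380,230]],.0)
P("side",[[400,350],[387,250],[175,285],[409,275]],.0)
print(R.from_rotvec(observe()["ee_rot"]).as_matrix().round(3))
E
```

```text
scene
 ('orange', array([336., 305.]), np.int32(134), array([ 0.498, -0.089]))
 ('orange', array([328., 324.]), np.int32(150), array([ 0.445, -0.114]))
 ('black', array([349., 284.]), np.int32(70), array([ 0.564, -0.067]))
blue [[316, 236], [249, 262], [232, 233], [295, 212]] [[0.641, 0.119], [0.451, 0.165], [0.489, 0.285], [0.672, 0.234]]
side
 ('orange', array([252., 295.]), np.int32(217), array([ 0.498, -0.09 ]))
 ('orange', array([218., 302.]), np.int32(231), array([ 0.445, -0.116]))
 ('black', array([293., 290.]), np.int32(164), array([ 0.567, -0.07 ]))
blue [[250, 245], [270, 227], [341, 234], [334, 254]] [[0.451, 0.168], [0.481, 0.286], [0.656, 0.237], [0.639, 0.118]]
scene [[0.654, -0.06]]
side [[0.657, -0.061]]
scene [[0.74, -0.236], [0.756, 0.134], [0.336, 0.055], [0.344, -0.041], [0.783, 0.015]]
side [[0.734, -0.23], [0.754, 0.14], [0.343, -0.029], [0.783, 0.017]]
[[-0.939  0.343 -0.   ]
 [ 0.343  0.939 -0.001]
 [-0.    -0.001 -1.   ]]
```

```bash
cat >> h.py <<'E'
A=np.array([.969,-.247]);N=np.array([.247,.969]);O=np.array([.544,.143])
def vu(p): d=np.asarray(p)[:2]-O; return np.round([d@N,d@A],4)   # v into bay from mouth = tool x, u along mouth = tool y
def where():
    s=observe();M=R.from_rotvec(s["ee_rot"]).as_matrix()
    x=M[:,0];print("t",round(float(s["clock"]),2),"vu",vu(s["position"]),"z",round(float(s["position"][2]),4),"yaw err (rz to add)",round(float(np.arctan2(x[1],x[0])-np.arctan2(N[1],N[0])),4),"tilt",M[:2,2].round(3),"F",s["force"].round(1))
E
python3 -m pendant '[0,0,0,0,0,0.184,0.01, 0,0,0,0,0,0.184,0.01, 0,0,0,0,0,0.184,0.01, 0,0,0,0,0,0.184,0.01, 0,0,0,0,0,0.184,0.01, 0,0,0,0,0,0.184,0.01, 0,0,0,0,0,0.184,0.01, 0,0,0,0,0,0.182,0.01, 0,0,0,0,0,0,0.01]'; python3 -c "from h import *;where()"
```

```text
clock: 1.42
position: [0.214, 0.5872, 0.2377]
ee_rot: [2.479, 1.93, 0.0]
force: [0.2, -0.7, 1.0]
width: 0.119
gripper_force: 0.0
t 1.43 vu [ 0.3489 -0.4295] z 0.2377 yaw err (rz to add) 0.0019 tilt [ 0. -0.] F [ 0.2 -0.7  1. ]
```

```bash
python3 -m pendant '[-0.03,0.045,0,0,0,0,0.01, -0.03,0.045,0,0,0,0,0.01, -0.03,0.045,0,0,0,0,0.01, -0.04,0.04,0,0,0,0,0.01, -0.04,0.04,0,0,0,0,0.01, -0.05,0.03,0,0,0,0,0.01, -0.05,0.03,0,0,0,0,0.01, -0.05,0.02,0,0,0,0,0.01, -0.05,0.02,0,0,0,0,0.01, -0.05,0.02,0,0,0,0,0.01]' && python3 -m pendant '[-0.05,0.02,0,0,0,0,0.01, -0.05,0.02,0,0,0,0,0.01, -0.05,0.01,0,0,0,0,0.01, -0.05,0.01,-0,0,0,0,0.01, -0.04,0.004,0,0,0,0,0.01, -0.02,0,0.05,0,0,0,0.01, 0,0,0.05,0,0,0,0.01, 0,0,0,0,0,0,0.01]'; python3 -c "from h import *;where()"
```

```text
clock: 2.68
position: [0.4355, 0.0958, 0.238]
ee_rot: [2.475, 1.935, 0.001]
force: [0.3, 0.2, -0.2]
width: 0.109
gripper_force: 0.0
clock: 3.68
position: [0.4309, -0.1698, 0.1356]
ee_rot: [-2.474, -1.929, 0.007]
force: [0.0, 0.3, 0.2]
width: 0.109
gripper_force: 0.0
t 3.67 vu [-0.3311 -0.0324] z 0.1356 yaw err (rz to add) 0.003 tilt [-0.006  0.001] F [0.  0.3 0.2]
```

```bash
python3 -m pendant '[0,0,0.05,0,0,0,0.01, 0,0,0.05,0,0,0,0.01, 0,0,0.012,0,0,0,0.01, 0,0,0.007,0,0,0,0.01, 0,0,0,0,0,0,0.01]'; python3 - <<'E'
from h import *
where()
for n in("scene","side"):
    im,h,o=stoppers(n)
    for b in o: print(n,b,vu(b[3]))
cv2.imwrite("pics/s1.png",cv2.resize(im[200:380,150:400],None,fx=2.5,fy=2.5)[:,:,::-1])
E
```

```text
clock: 4.3
position: [0.4345, -0.1704, 0.0201]
ee_rot: [2.478, 1.928, 0.003]
force: [0.1, 0.1, -0.0]
width: 0.11
gripper_force: 0.0
t 4.3 vu [-0.3307 -0.0287] z 0.0201 yaw err (rz to add) 0.0013 tilt [ 0.002 -0.   ] F [ 0.1  0.1 -0. ]
scene ('black', array([331., 241.]), np.int32(30), array([0.644, 0.067])) [-0.0489  0.1157]
scene ('black', array([330., 259.]), np.int32(29), array([0.596, 0.022])) [-0.1044  0.0803]
scene ('black', array([318., 342.]), np.int32(32), array([ 0.397, -0.131])) [-0.3018 -0.0748]
side ('orange', array([253., 297.]), np.int32(169), array([ 0.502, -0.098])) [-0.2439  0.0188]
side ('orange', array([222., 304.]), np.int32(78), array([ 0.453, -0.122])) [-0.2793 -0.0227]
side ('black', array([174., 251.]), np.int32(77), array([0.3  , 0.106])) [-0.0961 -0.2273]
side ('black', array([293., 291.]), np.int32(135), array([ 0.568, -0.074])) [-0.2043  0.0769]
side ('black', array([ 76., 375.]), np.int32(113), array([ 0.303, -0.309])) [-0.4975 -0.1219]
```

View pics/s1.png

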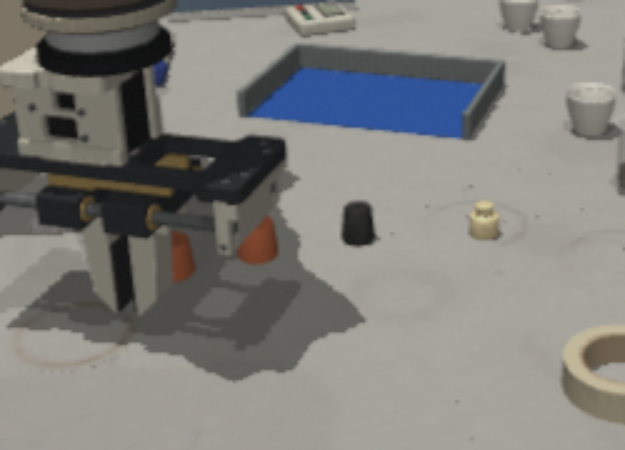

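The fingers stand behind the near orange stopper, lined up with it, and everything else is untouched. I start the first push now.

```bash
python3 -m pendant '[0.015,-0.001,0.003,0,0,0,0.01, 0.01,-0.001,0,0,0,0,0.01, 0.01,-0.001,0,0,0,0,0.01, 0.01,-0.001,0,0,0,0,0.01, 0.015,-0.001,0,0,0,0,0.01, 0.016,-0.001,0,0,0,0,0.01, 0.016,-0.001,0,0,0,0,0.01, 0.016,-0.001,0,0,0,0,0.01, 0.016,-0.001,0,0,0,0,0.01, 0.016,-0.001,0,0,0,0,0.01]'; python3 - <<'E'
from h import *
where()
im,h,o=stoppers("side")
for b in o: print(b,vu(b[3]))
cv2.imwrite("pics/s2.png",cv2.resize(im[200:380,150:400],None,fx=2.5,fy=2.5)[:,:,::-1])
E
```

```text
clock: 5.65
position: [0.4583, -0.031, 0.0157]
ee_rot: [-2.48, -1.928, -0.0]
force: [-0.3, -0.1, -0.3]
width: 0.11
gripper_force: 0.1
t 5.65 vu [-0.1897 -0.0401] z 0.0157 yaw err (rz to add) 0.0005 tilt [-0.  0.] F [-0.3 -0.1 -0.3]
('orange', array([252., 295.]), np.int32(236), array([ 0.498, -0.09 ])) [-0.2371  0.013 ]
('black', array([216., 212.]), np.int32(28), array([0.327, 0.368])) [ 0.1644 -0.2658]
('black', array([214., 221.]), np.int32(57), array([0.341, 0.292])) [ 0.0942 -0.2335]
('black', array([233., 272.]), np.int32(131), array([0.446, 0.003])) [-0.1599 -0.0604]
('black', array([293., 290.]), np.int32(163), array([ 0.567, -0.07 ])) [-0.2007  0.0749]
('black', array([ 76., 374.]), np.int32(147), array([ 0.303, -0.309])) [-0.4975 -0.1219]
```

View pics/s2.png

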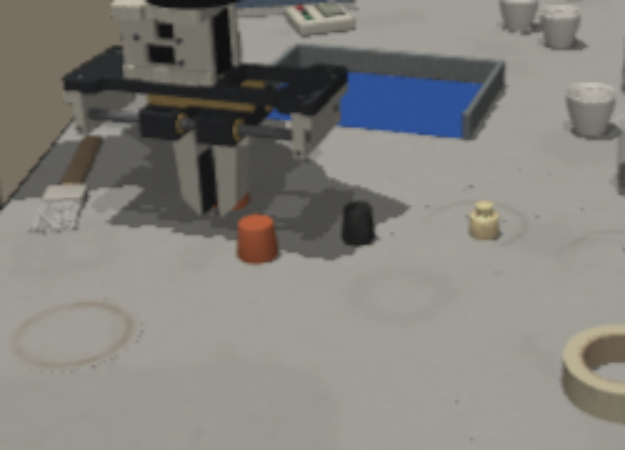

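The orange stopper is ahead of the fingers but shows past the right finger at (245,203). I check the offset with the wrist camera.

```bash
cat >> h.py <<'E'
def wrist(z=.0125,name=None):
    s=observe();c=camera_params("wrist");im=get_image("wrist")
    h=cv2.cvtColor(im,cv2.COLOR_RGB2HSV).astype(int);H,S,V=h[...,0],h[...,1],h[...,2]
    if name: cv2.imwrite(name,im[:,:,::-1])
    M=R.from_rotvec(s["ee_rot"]).as_matrix();T=c["T_tool_cam"];K=c["intrinsics"]
    for nm,m in(("orange",(H<14)&(S>140)&(V>80)),("black",V<45)):
        for q,st,_ in blobs(m,150):
            d=q-K[:2,2];r=np.hypot(*d);th=r/K[0,0]
            ry=np.r_[np.sin(th)*d/r,np.cos(th)];w=M@T[:3,:3]@ry;e=s["position"]+M@T[:3,3]
            p=e+w*(z-e[2])/w[2]; print(nm,q.round(),st[4],"vu",vu(p),"tool-rel",vu(p)-vu(s["position"]))
E
python3 -c "from h import *;wrist(name='pics/w1.png')"
```

```text
orange [317. 261.] 3809 vu [-0.1643 -0.0412] tool-rel [ 0.0231 -0.0009]
black [ 17. 241.] 219 vu [-0.1558 -0.2066] tool-rel [ 0.0316 -0.1663]
black [420. 337.] 11296 vu [-0.2037  0.0087] tool-rel [-0.0163  0.049 ]
black [227. 343.] 10786 vu [-0.2071 -0.0851] tool-rel [-0.0197 -0.0448]
black [317. 318.] 572 vu [-0.1923 -0.0412] tool-rel [-0.0049 -0.0009]
black [389. 410.] 34193 vu [-0.2514 -0.0018] tool-rel [-0.064   0.0385]
```

View pics/w1.png

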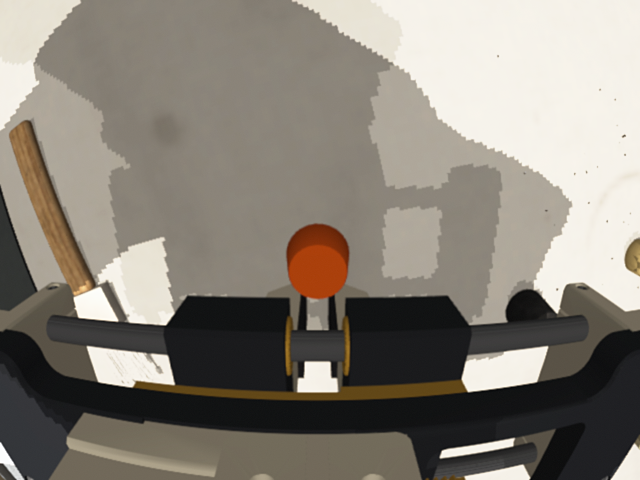

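The wrist view shows the stopper centred between the two fingertips at (317,261), so I continue.

```bash
python3 -m pendant '[0.01,0,0,0,0,0,0.01, 0.016,-0.001,0,0,0,0,0.01, 0.016,-0.001,0,0,0,0,0.01, 0.016,-0.001,0,0,0,0,0.01, 0.016,-0.001,0,0,0,0,0.01, 0.016,-0.001,0,0,0,0,0.01, 0.016,-0.001,0,0,0,0,0.01, 0.016,-0.001,0,0,0,0,0.01, 0.016,-0.001,0,0,0,0,0.01, 0.016,-0.001,0,0,0,0,0.01]' && python3 -m pendant '[0.016,-0.001,0,0,0,0,0.01, 0.016,0,0,0,0,0,0.01, 0.016,0,0,0,0,0,0.01, 0.016,0,0,0,0,0,0.01, 0.012,0,0,0,0,0,0.01, 0.006,0,0,0,0,0,0.01, 0.003,0,0,0,0,0,0.01, 0,0,0,0,0,0,0.01]'; python3 -c "from h import *;where();wrist(name='pics/w2.png')"
```

```text
clock: 7.0
position: [0.4875, 0.1205, 0.0157]
ee_rot: [-2.48, -1.928, -0.0]
force: [-0.5, 0.4, -0.2]
width: 0.107
gripper_force: 0.1
clock: 8.0
position: [0.5073, 0.2018, 0.0157]
ee_rot: [2.48, 1.928, -0.0]
force: [-0.1, 0.7, 0.5]
width: 0.107
gripper_force: 0.0
t 8.0 vu [ 0.0479 -0.0501] z 0.0157 yaw err (rz to add) 0.0002 tilt [-0. -0.] F [-0.1  0.7  0.5]
orange [317. 261.] 3742 vu [ 0.071 -0.051] tool-rel [ 0.0231 -0.0009]
black [227. 343.] 10815 vu [ 0.0283 -0.0949] tool-rel [-0.0196 -0.0448]
black [317. 318.] 564 vu [ 0.043  -0.0509] tool-rel [-0.0049 -0.0008]
black [408. 340.] 10165 vu [ 0.0297 -0.0069] tool-rel [-0.0182  0.0432]
black [346. 413.] 38801 vu [-0.0171 -0.0351] tool-rel [-0.065  0.015]
```

```bash
python3 -m pendant '[-0.02,0,0,0,0,0,0.01, -0.01,0,-0.05,0,0,0,0.01, -0.04,0.005,-0.03,0,0,0,0.01, -0.045,0.01,0,0,0,0,0.01, -0.045,0.01,0,0,0,0,0.01, -0.045,0.01,0,0,0,0,0.01, -0.045,0.01,0,0,0,0,0.01, -0.045,0.01,0,0,0,0,0.01, -0.045,0.008,0,0,0,0,0.01, -0.004,0,0,0,0,0,0.01]' && python3 -m pendant '[0,0,0,0,0,0,0.01, 0,0,0.04,0,0,0,0.01, 0,0,0.03,0,0,0,0.01, 0,0,0.01,0,0,0,0.01, 0,0,0,0,0,0,0.01]'; python3 -c "from h import *;where();wrist()"
```

```text
clock: 9.3
position: [0.4815, -0.152, 0.0961]
ee_rot: [2.486, 1.918, -0.001]
force: [0.4, 0.5, -0.6]
width: 0.112
gripper_force: 0.0
clock: 9.93
position: [0.4833, -0.1462, 0.0156]
ee_rot: [-2.479, -1.929, 0.001]
force: [-0.0, -0.4, 0.6]
width: 0.108
gripper_force: 0.0
t 9.93 vu [-0.2952  0.0126] z 0.0156 yaw err (rz to add) 0.0014 tilt [-0.001  0.   ] F [-0.  -0.4  0.6]
orange [317. 177.] 3653 vu [-0.2358  0.0116] tool-rel [ 0.0594 -0.001 ]
black [450.  93.] 1590 vu [-0.1992  0.0668] tool-rel [0.096  0.0542]
black [317. 314.] 676 vu [-0.2979  0.0118] tool-rel [-0.0027 -0.0008]
black [227. 343.] 10738 vu [-0.3149 -0.032 ] tool-rel [-0.0197 -0.0446]
black [408. 340.] 10184 vu [-0.3132  0.0559] tool-rel [-0.018   0.0433]
black [403. 410.] 32833 vu [-0.3603  0.0586] tool-rel [-0.0651  0.046 ]
```

```bash
python3 -m pendant '[0.015,0,0,0,0,0,0.01, 0.01,0,0,0,0,0,0.01, 0.01,0,0,0,0,0,0.01, 0.01,-0.001,0,0,0,0,0.01, 0.015,-0.001,0,0,0,0,0.01, 0.016,-0.001,0,0,0,0,0.01, 0.016,-0.001,0,0,0,0,0.01, 0.016,-0.001,0,0,0,0,0.01, 0.016,-0.001,0,0,0,0,0.01, 0.016,-0.001,0,0,0,0,0.01]'; python3 -c "from h import *;where();wrist()"
```

```text
clock: 11.22
position: [0.5115, -0.0084, 0.0157]
ee_rot: [-2.48, -1.928, -0.0]
force: [-0.7, -0.6, 0.6]
width: 0.109
gripper_force: 0.2
t 11.22 vu [-0.1547  0.0059] z 0.0157 yaw err (rz to add) 0.0005 tilt [0. 0.] F [-0.7 -0.6  0.6]
orange [317. 262.] 3799 vu [-0.1322  0.0049] tool-rel [ 0.0225 -0.001 ]
black [227. 343.] 10781 vu [-0.1744 -0.039 ] tool-rel [-0.0197 -0.0449]
black [317. 319.] 565 vu [-0.16    0.0051] tool-rel [-0.0053 -0.0008]
black [408. 340.] 10229 vu [-0.173   0.0493] tool-rel [-0.0183  0.0434]
black [369. 410.] 36199 vu [-0.2183  0.0332] tool-rel [-0.0636  0.0273]
```

```bash
python3 -m pendant '[0.012,0,0,0,0,0,0.01, 0.016,-0.001,0,0,0,0,0.01, 0.016,-0.001,0,0,0,0,0.01, 0.016,-0.001,0,0,0,0,0.01, 0.016,-0.001,0,0,0,0,0.01, 0.016,-0.001,0,0,0,0,0.01, 0.016,0,0,0,0,0,0.01, 0.016,0,0,0,0,0,0.01, 0.016,0,0,0,0,0,0.01, 0.016,0,0,0,0,0,0.01]' && python3 -m pendant '[0.016,0,0,0,0,0,0.01, 0.015,0,0,0,0,0,0.01, 0.01,0,0,0,0,0,0.01, 0.005,0,0,0,0,0,0.01, 0,0,0,0,0,0,0.01]'; python3 -c "from h import *;where();wrist()"
```

```text
clock: 12.52
position: [0.5452, 0.1439, 0.0157]
ee_rot: [2.48, 1.928, 0.0]
force: [0.4, -0.5, 0.7]
width: 0.109
gripper_force: 0.1
clock: 13.15
position: [0.5563, 0.1875, 0.0157]
ee_rot: [2.48, 1.928, -0.0]
force: [0.3, 0.3, -0.4]
width: 0.107
gripper_force: 0.0
t 13.15 vu [0.0462 0.0009] z 0.0157 yaw err (rz to add) 0.0007 tilt [-0. -0.] F [ 0.3  0.3 -0.4]
orange [203. 257.] 3632 vu [ 0.071  -0.0509] tool-rel [ 0.0248 -0.0518]
orange [317. 260.] 3750 vu [ 0.0698 -0.0002] tool-rel [ 0.0236 -0.0011]
black [317. 318.] 582 vu [0.0415 0.0001] tool-rel [-0.0047 -0.0008]
black [227. 343.] 10816 vu [ 0.0266 -0.0441] tool-rel [-0.0196 -0.045 ]
black [409. 340.] 10208 vu [0.0281 0.0443] tool-rel [-0.0181  0.0434]
black [347. 413.] 38859 vu [-0.0188  0.0159] tool-rel [-0.065  0.015]
```

```bash
python3 -m pendant '[-0.02,0,0,0,0,0,0.01, -0.01,0,-0.05,0,0,0,0.01, -0.035,0.006,-0.03,0,0,0,0.01, -0.04,0.015,0,0,0,0,0.01, -0.04,0.015,0,0,0,0,0.01, -0.04,0.015,0,0,0,0,0.01, -0.04,0.01,0,0,0,0,0.01, -0.04,0.01,0,0,0,0,0.01, -0.04,0,0,0,0,0,0.01, -0,0,0,0,0,0,0.01]' && python3 -m pendant '[0,0,0,0,0,0,0.008, 0,0,0.04,0,0,0,0.008, 0,0,0.03,0,0,0,0.008, 0,0,0.01,0,0,0,0.008, 0,0,0,0,0,0,0.008]'; python3 -c "from h import *;where();wrist(name='pics/w3.png')
im,h,o=stoppers('side')
for b in o: print(b,vu(b[3]))"
```

```text
clock: 14.45
position: [0.5473, -0.1313, 0.0962]
ee_rot: [2.487, 1.917, -0.002]
force: [0.5, 1.2, 1.2]
width: 0.107
gripper_force: 0.0
clock: 15.08
position: [0.5497, -0.1251, 0.0156]
ee_rot: [-2.479, -1.929, 0.001]
force: [-0.2, 0.0, 0.7]
width: 0.088
gripper_force: 0.0
t 15.07 vu [-0.2584  0.0718] z 0.0156 yaw err (rz to add) 0.0012 tilt [-0.001  0.   ] F [-0.2  0.   0.7]
black [319. 171.] 2444 vu [-0.1965  0.0717] tool-rel [ 0.0619 -0.0001]
black [317. 314.] 612 vu [-0.261   0.0709] tool-rel [-0.0026 -0.0009]
black [231. 343.] 10786 vu [-0.278   0.0289] tool-rel [-0.0196 -0.0429]
black [404. 340.] 10235 vu [-0.2764  0.1131] tool-rel [-0.018   0.0413]
black [402. 410.] 32805 vu [-0.3233  0.1172] tool-rel [-0.0649  0.0454]
('orange', array([301., 233.]), np.int32(121), array([0.563, 0.21 ])) [0.0696 0.0019]
('black', array([261., 231.]), np.int32(42), array([0.468, 0.224])) [ 0.0597 -0.0937]
('black', array([259., 242.]), np.int32(79), array([0.474, 0.158])) [-0.0028 -0.0715]
('black', array([297., 291.]), np.int32(50), array([ 0.574, -0.073])) [-0.2019  0.0824]
('black', array([ 76., 374.]), np.int32(125), array([ 0.303, -0.309])) [-0.4975 -0.1219]
```

View pics/w3.png

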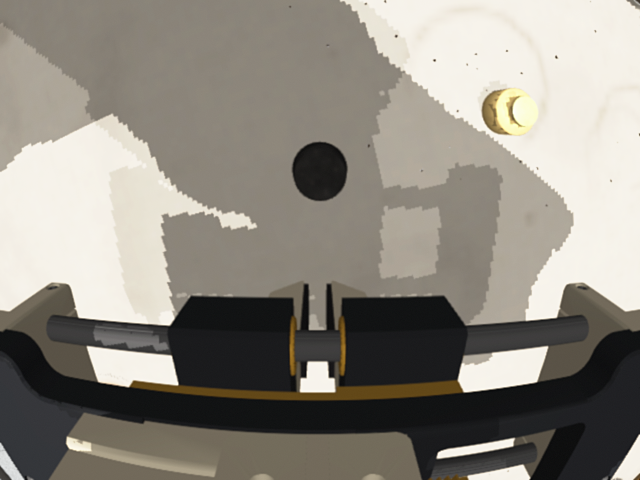

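The wrist view shows the black stopper centred ahead at (319,171), and the brass weight well to the right at (510,112). I push it now, drifting a little left.

```bash
python3 -m pendant '[0.015,0.001,0,0,0,0,0.008, 0.01,0,0,0,0,0,0.008, 0.01,0,0,0,0,0,0.008, 0.01,-0.001,0,0,0,0,0.008, 0.015,-0.0015,0,0,0,0,0.008, 0.016,-0.0015,0,0,0,0,0.008, 0.016,-0.0015,0,0,0,0,0.008, 0.016,-0.0015,0,0,0,0,0.008, 0.016,-0.0015,0,0,0,0,0.008, 0.016,-0.0015,0,0,0,0,0.008]'; python3 -c "from h import *;where();wrist()"
```

```text
clock: 16.42
position: [0.5758, 0.0135, 0.0157]
ee_rot: [-2.48, -1.928, -0.0]
force: [0.5, -0.9, -0.6]
width: 0.09
gripper_force: 0.1
t 16.43 vu [-0.1177  0.0628] z 0.0157 yaw err (rz to add) 0.0006 tilt [-0.  0.] F [ 0.5 -0.9 -0.6]
black [318. 276.] 3174 vu [-0.1014  0.0623] tool-rel [ 0.0163 -0.0005]
black [231. 343.] 10806 vu [-0.1373  0.0199] tool-rel [-0.0196 -0.0429]
black [404. 340.] 10234 vu [-0.1358  0.1042] tool-rel [-0.0181  0.0414]
black [357. 411.] 37473 vu [-0.1815  0.0835] tool-rel [-0.0638  0.0207]
```

```bash
python3 -m pendant '[0.012,-0.001,0,0,0,0,0.008, 0.016,-0.0015,0,0,0,0,0.008, 0.016,-0.0015,0,0,0,0,0.008, 0.016,-0.0015,0,0,0,0,0.008, 0.016,-0.0015,0,0,0,0,0.008, 0.016,-0.0015,0,0,0,0,0.008, 0.016,-0.0015,0,0,0,0,0.008, 0.016,-0.0015,0,0,0,0,0.008, 0.016,-0.001,0,0,0,0,0.008, 0.012,0,0,0,0,0,0.008]' && python3 -m pendant '[0.006,0,0,0,0,0,0.008, 0,0,0,0,0,0,0.008]'; python3 -c "from h import *;where();wrist()"
```

```text
clock: 17.73
position: [0.6011, 0.164, 0.0157]
ee_rot: [-2.479, -1.929, -0.0]
force: [0.6, -0.1, 0.3]
width: 0.087
gripper_force: 0.1
clock: 17.98
position: [0.6026, 0.1687, 0.0157]
ee_rot: [2.48, 1.929, 0.0]
force: [-0.1, 0.1, -0.2]
width: 0.086
gripper_force: 0.0
t 17.98 vu [0.0394 0.0504] z 0.0157 yaw err (rz to add) 0.0009 tilt [ 0. -0.] F [-0.1  0.1 -0.2]
orange [107. 242.] 3209 vu [ 0.0711 -0.0508] tool-rel [ 0.0317 -0.1012]
orange [204. 244.] 3682 vu [ 0.0699 -0.0001] tool-rel [ 0.0305 -0.0505]
black [318. 273.] 3191 vu [0.0567 0.0498] tool-rel [ 0.0173 -0.0006]
black [404. 340.] 10263 vu [0.0214 0.0918] tool-rel [-0.018   0.0414]
black [231. 343.] 10794 vu [0.0197 0.0076] tool-rel [-0.0197 -0.0428]
black [346. 413.] 38792 vu [-0.0255  0.0652] tool-rel [-0.0649  0.0148]
```

All three are inside. I back off, lift clear and check.

```bash
python3 -m pendant '[-0.02,0,0,0,0,0,0.008, -0.02,0,-0.04,0,0,0,0.008, -0.04,0,-0.05,0,0,0,0.008, -0.05,0,-0.05,0,0,0,0.008, -0.05,0,-0.05,0,0,0,0.008, -0.05,0,0,0,0,0,0.008, -0.03,0,0,0,0,0,0.008, 0,0,0,0,0,0,0.008, 0,0,0,0,0,0,0.008]'; python3 - <<'E'
from h import *
where()
im,h,o=stoppers('side')
for b in o: print(b,vu(b[3]))
cv2.imwrite("pics/s9.png",cv2.resize(im[150:380,150:450],None,fx=2.5,fy=2.5)[:,:,::-1])
E
```

```text
clock: 19.15
position: [0.5409, -0.0717, 0.1927]
ee_rot: [-2.481, -1.926, -0.0]
force: [-0.1, 0.9, 0.3]
width: 0.086
gripper_force: 0.0
t 19.15 vu [-0.2088  0.05  ] z 0.1927 yaw err (rz to add) -0.0007 tilt [-0.     0.001] F [-0.1  0.9  0.3]
('orange', array([280., 231.]), np.int32(119), array([0.514, 0.223])) [ 0.0701 -0.0488]
('orange', array([301., 233.]), np.int32(117), array([0.562, 0.21 ])) [0.0694 0.0009]
('black', array([321., 237.]), np.int32(92), array([0.609, 0.185])) [0.0568 0.0526]
```

View pics/s9.png

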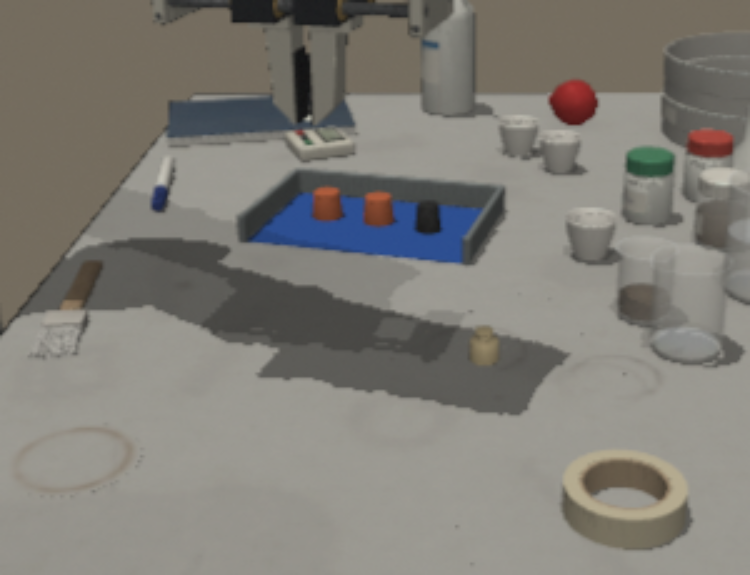

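All three stoppers stand inside the bay at crop pixels (327,204), (378,209) and (428,217). The brass weight and the other objects have not moved, and the arm is clear.

```bash
python3 -c "from cell import *;print(sign_off())"
```

```text
the job is handed in; nothing more can be done
None
```

I swept all three stoppers into the bay and handed the job in at about 19 s of the 72 s allowed; the last picture shows them standing 57–70 mm inside the mouth line, with the brass weight and the other objects where they were (no verdict came back).

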